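Pair the split flange halves on the inspection bench

TASK

Two split flanges, one blue and one yellow, lie in halves on the bench; one half of each is held by a magnet block. Slide each loose half along the bench, without lifting it, up to the held half of its own colour until the joint faces meet flush and in line, and press it home there firmly for a moment, without shifting the held half; do the blue pair first, then the yellow. Leave the red half and everything else alone.

Things in the scene. Friction and masses are not known exactly. Their poses are not given: they have to be found in the camera images.
- blue_loose: Blue half of a split flange lying flat: half ring, outer radius 60, inner 35, 26 high (mm); ears at both ends, 14 thick, reach 76 mm from centre and end in one flat joint face. Origin: ring centre, in the joint face's plane, at table height. z up, x square to the face; ring on its -x side. Loose, 0.3-0.8 kg. Paired: origin and axes coincide with the held half's.
- blue_held: Blue half of a split flange lying flat: half ring, outer radius 60, inner 35, 26 high (mm); ears at both ends, 14 thick, reach 76 mm from centre and end in one flat joint face. Origin: ring centre, in the joint face's plane, at table height. z up, x square to the face; ring on its +x side. Held by a burgundy magnet block (50x60x50 mm) behind its arc; slips along +x above 22 N.
- yellow_loose: Yellow half of a split flange lying flat: half ring, outer radius 45, inner 25, 26 high (mm); ears at both ends, 14 thick, reach 59 mm from centre and end in one flat joint face. Origin: ring centre, in the joint face's plane, at table height. z up, x square to the face; ring on its -x side. Loose, 0.3-0.8 kg. Paired: origin and axes coincide with the held half's.
- yellow_held: Yellow half of a split flange lying flat: half ring, outer radius 45, inner 25, 26 high (mm); ears at both ends, 14 thick, reach 59 mm from centre and end in one flat joint face. Origin: ring centre, in the joint face's plane, at table height. z up, x square to the face; ring on its +x side. Held by a burgundy magnet block (50x60x50 mm) behind its arc; slips along +x above 22 N.
- red_half: Bystander: red loose half flange without a partner, outer radius 52 mm, ears to 66 mm, 26 mm high. Origin as for the loose halves.
- flange: Bystander: bare steel ring flange, 100 mm across, 30 mm high. Origin: centre of its underside.
- wrench: Bystander: steel wrench, 190 mm long, lying flat along its x. Origin: middle of its underside.
- nut: Bystander: large steel nut, 36 mm across flats, 18 mm high. Origin: centre of its underside.
- can: Bystander: green can standing upright, 60 mm across, 110 mm high. Origin: centre of its underside.
There are look-alikes about, which are no part of the job. Leave any black look-alike of the blue_loose alone. Leave any brown or purple look-alike of the yellow_loose alone.

How it is judged:
On the way, in this order (a step that is already met when the one before it is completed fails the run):
1. the blue pair is closed and pressed together (over 5 N) (horizontal distance between blue_loose and blue_held below 0.004 m and angle between the x axis of blue_loose and the x axis of blue_held, either way round below 0.06 rad and height (world z) of blue_loose below 0.004 m and contact force between blue_loose and blue_held above 5 N), for 0.05 s.
2. then the yellow pair is closed and pressed together (over 5 N) (horizontal distance between yellow_loose and yellow_held below 0.004 m and angle between the x axis of yellow_loose and the x axis of yellow_held, either way round below 0.06 rad and height (world z) of yellow_loose below 0.004 m and contact force between yellow_loose and yellow_held above 5 N), for 0.05 s.
At the end, for the whole second after the job is handed in: Each loose half lies flat and at rest on the table against the held half of its colour: centres within 4 mm, joint faces parallel within 0.06 rad (horizontal distance between blue_loose and blue_held below 0.004 m and angle between the x axis of blue_loose and the x axis of blue_held, either way round below 0.06 rad and height (world z) of each of blue_loose, yellow_loose below 0.004 m and horizontal distance between yellow_loose and yellow_held below 0.004 m and angle between the x axis of yellow_loose and the x axis of yellow_held, either way round below 0.06 rad and linear speed of each of blue_loose, yellow_loose below 0.01 m/s); the robot touches nothing.
It fails at once if the blue held half is shifted by more than 3 mm (distance of blue_held from where it was at the start of the episode above 0.003 m).
It fails at once if the yellow held half is shifted by more than 3 mm (distance of yellow_held from where it was at the start of the episode above 0.003 m).
It fails at once if the blue loose half is lifted (over 15 mm) or tipped (height (world z) of blue_loose above 0.015 m or angle between blue_loose's own z axis and vertical above 0.3 rad).
It fails at once if the yellow loose half is lifted (over 15 mm) or tipped (height (world z) of yellow_loose above 0.015 m or angle between yellow_loose's own z axis and vertical above 0.3 rad).
It fails at once if a bystander is disturbed (moved by more than 15 mm) (distance of any of red_half, flange, wrench, nut, can from where it was at the start of the episode above 0.015 m).
It also fails if it takes over 72 s, if anything falls off the work surface, if the arm or the gripper's body presses on something with over 40 N, if the wrist force passes 120 N, or if a joint passes its speed limit or range.

ROBOT

A 6-joint arm with a two-finger parallel gripper is mounted at the origin on the work surface. World frame = base frame: x ahead of the robot, y to its left, z up, the work surface at z = 0. Lengths are in m, angles in rad, forces in N, time in s.
With the tool pointing down it reaches from about 0.325 to 0.775 m from the base axis. Payload 9.3 kg.
Tool frame: the origin (TCP) lies midway between the tips of the shut fingers; the grasp point (between the pads) lies 19 mm behind it; x points along the fingers, y is the direction in which the jaws open and shut, and the axes are right-handed (so a half turn about x gives the same grasp; the last joint's range is limited). The gripper opens to 85 mm and grips with 20 to 120 N. Pads are 22 mm wide; open, the fingers measure 114 mm over their backs; the gripper's body (76 mm by 85 mm) begins 54 mm behind the grasp point. The pads swing forward as they close: fully open they stand 13 mm farther back than shut.
Start: joints at [-1.309, 0.259, 0.021, 1.334, 0, 1.418], TCP at [0.222, -0.503, 0.231] pointing down, gripper open.
Joint ranges: [-3.04, 3.04], [-0.91, 1.82], [-1.04, 1.36], [-1.92, 1.95], [-1.52, 1.45], [-3.14, 3.14]. Speed limits (rad/s): [2.22, 2.22, 2.79, 3.14, 3.14, 3.14].

INTERFACE

Orientations are given as a unit quaternion [x, y, z, w].
In Python, from plant import r gives the robot as it stands. The module is installed in compiled form; this text tells all that it offers.
- The arm moves only by the tool send_rows, never from a script. Its argument "increments" is a list of rows, each a list of 7 numbers: the turn, a rotation vector about the tool's x, y, z in rad, then the shift along the tool's x, y, z in cm, then the finger opening in cm, from 0 to 8.54. A call has 1 to 8 rows; each row shifts and turns the commanded pose from where the row before left it, along the tool's axes as they then stand; what a row does not reach is not made up. A row lasts 1/8 s, in which the tool goes at most 62.5 mm and 10.7 degrees, less where a joint would pass 70% of its speed; a pose out of reach is approached as far as the arm can. A call with a gripper value outside its range is refused whole. The fingers move at their own pace and stop on an object; the grip force is fixed at half the most. Time passes only in rows, so rows that do not move let the fingers close. It gives the time, the measured TCP pose, the force and the opening at its end, in the units of the state.
- r.sense(): the state, without advancing time (a new reading comes with each control period).
- r.snapshot(name): name is "side" or "top"; returns the picture (384x512x3 uint8, red, green, blue); there is no depth.
- r.camera_info(name): a dict with "intrinsics" (3x3 intrinsics, pixels), "R" (3x3) and "t" (3): a world point X has camera coordinates R X + t. Camera axes: x right, y down, z forward; pixel columns grow to the right and rows downward; lengths in m; the calibration is good to about 2 mm. A picture is of the moment at which its call begins. camera_info takes no time and is no camera call.
- r.job_done(): hands the job in, once; it reports no verdict.
Trained networks look in the newest picture that a camera, given by its name, has taken for a name from the list of things; names that differ only in an ending like _2 or _b are one class to them, and where a whole thing is asked for, a point or a joint stands for the part that bears it (a point fixed in the world has none). Each returns a list of dicts, best first, with "p" (0 to 1); they miss things now and then, are a little off and sometimes report something else, mostly with a low value. They report only what shows in the picture. A call takes as long as a camera call. They do not tell look-alikes from the thing itself.
- r.boxes_of(camera, label): "position" ([x, y, z] in m, in world coordinates, good to about 4 mm: the middle of the surface that is visible of it).
- r.cut_out(camera, label): "pixels" (384x512 bool, what is visible of it).
- r.spot_point(camera, label): "position" ([x, y, z] in m, in world coordinates, good to about 4 mm: a listed point, or the origin of a listed thing).
The state is a dict: "time": time; "joint_pos": joint angles; "joint_velocities": joint speeds; "joint_torque": joint torques, N m; "tcp_pos": TCP position; "ee_rot": TCP orientation; "contact_force": force on the tool from outside, world axes, zero at the start; "torque": the same for the moment, N m; "gripper_width": finger opening in m.
Only numpy, scipy, OpenCV 4.12 (cv2) and the standard library are available. Lean on these libraries where they do the work, as an engineer would, in place of code of your own. Each camera call takes 0.05 s, during which the arm holds its last target. There are 200 camera calls.

## Working session

There is one attempt and no reset: what is moved stays moved. The work goes in short steps, Python scripts to look and compute and a tool call to move; the robot and the scene stay as the last step left them, time stands still between calls to the robot, and variables do not carry over. Pictures are saved under pics/ and viewed, about 8 in all and at most 12, crops included, and the job is handed in when it is done.

Besides the shell and the picture viewer there is one more tool, called by a JSON object that holds its "method" and its "body", one argument or row to a line. send_rows: Moves the arm, as the interface text tells. Its arguments: {"type":"object","properties":{"increments":{"type":"array","items":{"type":"array","items":{"type":"number"}}}},"required":["increments"]}

```bash
mkdir -p pics
python3 - <<'E'
from plant import r
import cv2,numpy as np
s=r.sense();print({k:np.round(v,3) for k,v in s.items()})
for c in("top","side"):
    im=r.snapshot(c);cv2.imwrite(f"pics/{c}0.png",cv2.resize(im[:,:,::-1],(800,600),interpolation=cv2.INTER_CUBIC));np.save(f"{c}0.npy",im)
    i=r.camera_info(c);print(c,np.round(i["intrinsics"],1).tolist(),np.round(i["R"],3).tolist(),np.round(i["t"],3))
for l in "blue_loose blue_held yellow_loose yellow_held red_half flange wrench nut can".split():
    print(l,[(round(d["p"],2),np.round(d["position"],3).tolist()) for d in r.spot_point("top",l)])
E
```

```text
{'time': np.float64(0.0), 'joint_pos': array([-1.309,  0.259,  0.021,  1.334,  0.   ,  1.418]), 'joint_velocities': array([ 0.001, -0.001,  0.002, -0.   , -0.001,  0.001]), 'joint_torque': array([ 0.0000e+00, -5.5564e+01,  3.4453e+01,  1.4000e-02, -0.0000e+00,
        0.0000e+00]), 'tcp_pos': array([ 0.222, -0.503,  0.231]), 'ee_rot': array([-0.692, -0.146,  0.692, -0.145]), 'contact_force': array([ 0.26 , -0.052, -0.424]), 'torque': array([ 0.   , -0.059, -0.039]), 'gripper_width': np.float64(0.085)}
top [[459.9, 0.0, 253.5], [0.0, 459.9, 197.0], [0.0, 0.0, 1.0]] [[0.025, -1.0, 0.015], [-0.981, -0.027, -0.193], [0.193, -0.01, -0.981]] [-0.072  0.541  1.63 ]
side [[476.1, 0.0, 252.6], [0.0, 476.1, 192.4], [0.0, 0.0, 1.0]] [[0.901, -0.435, 0.015], [-0.204, -0.453, -0.868], [0.384, 0.778, -0.497]] [-0.495  0.139  1.453]
blue_loose [(0.88, [0.636, -0.295, 0.0]), (0.79, [0.434, -0.443, -0.0]), (0.61, [0.3, -0.262, 0.003]), (0.32, [0.462, -0.247, 0.002])]
blue_held [(0.59, [0.642, 0.193, 0.002])]
yellow_loose [(0.85, [0.32, -0.593, -0.003]), (0.81, [0.459, -0.244, -0.002]), (0.66, [0.266, -0.442, -0.001])]
yellow_held [(0.62, [0.441, 0.209, -0.0])]
red_half [(0.69, [0.779, -0.052, 0.001])]
flange [(0.71, [0.739, 0.299, 0.002]), (0.64, [0.581, 0.476, -0.0])]
wrench [(0.66, [0.45, 0.405, -0.001])]
nut []
can [(0.55, [0.583, 0.476, 0.001])]
```

View pics/top0.png

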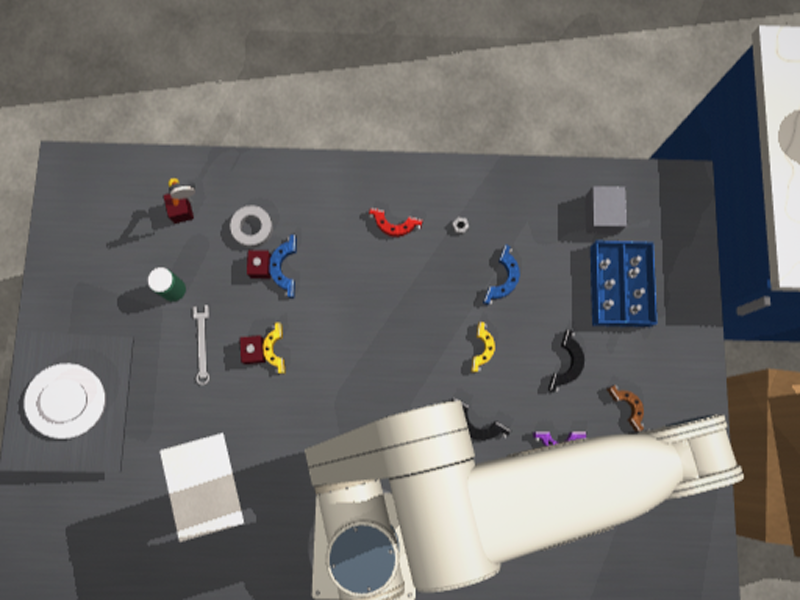

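View pics/side0.png

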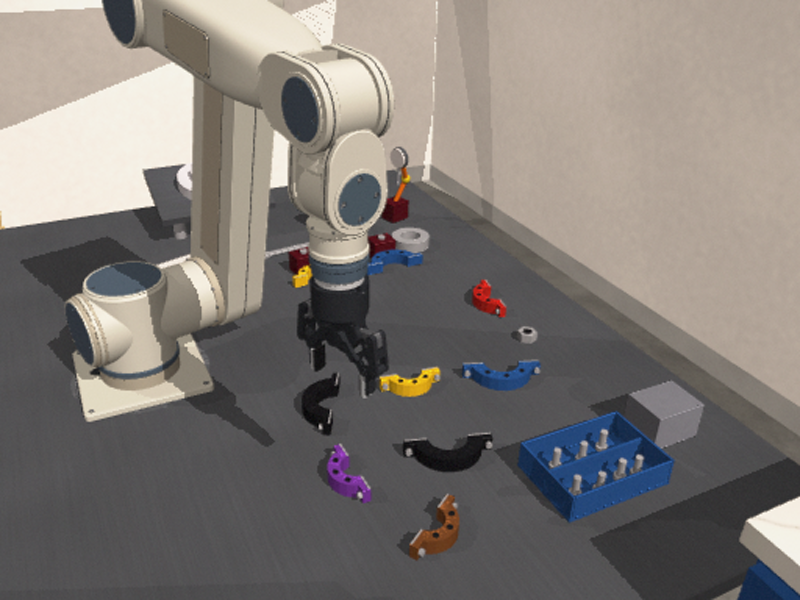

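Candidates for blue_loose (pixels in the 800x600 top view): blue (505,275), black (570,360) and black (487,428). For yellow_loose: yellow (484,347), brown (628,408) and purple (560,438). By colour I choose the blue at (505,275) and the yellow at (484,347). The held halves are at (285,266) and (274,348), with magnet blocks on their left. I'll fit the models and check them in a close crop.

```bash
cat > h.py <<'E'
import numpy as np,cv2
from plant import r
from scipy.optimize import minimize
DIM={"blue":(.060,.035,.076),"yellow":(.045,.025,.059)}
def poly(col,sgn):
    R,ri,e=DIM[col];t=.014
    a=np.arccos(t/R);a0=np.linspace(np.pi/2+np.arcsin(t/R),3*np.pi/2-np.arcsin(t/R),40)
    P=[(0,e),(-t,e)]+[(R*np.cos(q),R*np.sin(q)) for q in a0]+[(-t,-e),(0,-e)]
    P+=[(ri*np.cos(q),ri*np.sin(q)) for q in np.linspace(3*np.pi/2,np.pi/2,40)]
    P=np.array(P); return P if sgn<0 else P*[-1,1]
def proj(X,c):
    i=r.camera_info(c);q=np.asarray(X)@np.array(i["R"]).T+np.array(i["t"])
    q=q@np.array(i["intrinsics"]).T;return q[:,:2]/q[:,2:]
def world(p,P,z):
    c,s=np.cos(p[2]),np.sin(p[2]);return np.c_[P@np.array([[c,s],[-s,c]])+p[:2],np.full(len(P),z)]
def cmask(im,col):
    h=cv2.cvtColor(im,cv2.COLOR_RGB2HSV);H,S,V=cv2.split(h)
    lo,hi=(95,125) if col=="blue" else (20,35)
    return ((H>=lo)&(H<=hi)&(S>110)&(V>50))
def fit(im,cam,col,sgn,p0,pad=14,free=None):
    P=poly(col,sgn);u=proj(world(p0,P,.013),cam);a=np.floor(u.min(0)-pad).astype(int);b=np.ceil(u.max(0)+pad).astype(int)
    M=cmask(im,col)[a[1]:b[1],a[0]:b[0]].astype(np.float32);k=6
    def ren(p):
        A=np.zeros(((b-a)[::-1]*k),np.uint8)
        for z in np.linspace(0,.026,7):
            cv2.fillPoly(A,[np.round(((proj(world(p,P,z),cam)-a+.5)*k-.5)*16).astype(np.int32)],255,shift=4)
        return cv2.resize(A,None,fx=1/k,fy=1/k,interpolation=cv2.INTER_AREA)/255.
    f=lambda d:((ren(np.array(p0)+d*[.01,.01,.1])-M)**2).sum()
    best=min((minimize(f,np.array(g),method="Nelder-Mead",options=dict(initial_simplex=np.array(g)+np.vstack([np.zeros(3),np.eye(3)]),xatol=.01,fatol=.05)) for g in([0,0,0],[0,0,3],[0,0,-3])),key=lambda o:o.fun)
    return np.array(p0)+best.x*[.01,.01,.1],best.fun,M.sum()
E
cat > a.py <<'E'
from h import *
for cam in("top","side"):
    im=np.load(cam+"0.npy")
    for col,s,p in(("blue",-1,(.636,-.295,1.4)),("blue",1,(.642,.193,1.57)),("yellow",-1,(.459,-.244,1.57)),("yellow",1,(.441,.209,1.57))):
        q,c,n=fit(im,cam,col,s,p);print(cam,col,s,np.round(q,4),round(c,1),n)
        if cam=="top":
            for z in(0,.026): cv2.polylines(im,[np.round(proj(world(q,poly(col,s),z),cam)).astype(int)],True,(255,0,255) if z else (0,255,0)) if 0 else None
im=np.load("top0.npy")[140:260,140:360];cv2.imwrite("pics/crop0.png",cv2.resize(im[:,:,::-1],(792,432),interpolation=cv2.INTER_CUBIC))
E
python3 a.py
```

```text
top blue -1 [ 0.6431 -0.2934  1.206 ] 43.8 295.0Traceback (most recent call last):
  File "a.py", line 5, in <module>
    q,c,n=fit(im,cam,col,s,p);print(cam,col,s,np.round(q,4),round(c,1),n)
          ~~~^^^^^^^^^^^^^^^^
  File "h.py", line 29, in fit
    best=min((minimize(f,np.array(g),method="Nelder-Mead",options=dict(initial_simplex=np.array(g)+np.vstack([np.zeros(3),np.eye(3)]),xatol=.01,fatol=.05)) for g in([0,0,0],[0,0,3],[0,0,-3])),key=lambda o:o.fun)
  File "h.py", line 29, in <genexpr>
    best=min((minimize(f,np.array(g),method="Nelder-Mead",options=dict(initial_simplex=np.array(g)+np.vstack([np.zeros(3),np.eye(3)]),xatol=.01,fatol=.05)) for g in([0,0,0],[0,0,3],[0,0,-3])),key=lambda o:o.fun)
              ~~~~~~~~^^^^^^^^^^^^^^^^^^^^^^^^^^^^^^^^^^^^^^^^^^^^^^^^^^^^^^^^^^^^^^^^^^^^^^^^^^^^^^^^^^^^^^^^^^^^^^^^^^^^^^^^^^^^^^^^^^^^^^^^^^^^^^^^^^^^^
    res = _minimize_neldermead(fun, x0, args, callback, bounds=bounds,
                               **options)
    fxcc = func(xcc)
    fx = function(np.copy(x), *(wrapper_args + args))
  File "h.py", line 28, in <lambda>
    f=lambda d:((ren(np.array(p0)+d*[.01,.01,.1])-M)**2).sum()
                 ~~~^^^^^^^^^^^^^^^^^^^^^^^^^^^^^
  File "h.py", line 26, in ren
    cv2.fillPoly(A,[np.round(((proj(world(p,P,z),cam)-a+.5)*k-.5)*16).astype(np.int32)],255,shift=4)
                               ~~~~^^^^^^^^^^^^^^^^^^
  File "h.py", line 12, in proj
    i=r.camera_info(c);q=np.asarray(X)@np.array(i["R"]).T+np.array(i["t"])
ValueError: time passes only in moves, steps and waits
```

```bash
sed -i 's/^def proj/import functools\n@functools.lru_cache\ndef ci(c): return r.camera_info(c)\ndef proj/; s/i=r.camera_info(c);q/i=ci(c);q/' h.py
sed -i 's/    return ((H>=lo)/    m=((H>=lo)/; s/(V>50))$/(V>50)).astype(np.uint8);return cv2.morphologyEx(m,cv2.MORPH_CLOSE,np.ones((3,3),np.uint8))/' h.py
python3 a.py
```

```text
top blue -1 [ 0.6431 -0.2934  1.206 ] 37.8 301.0
top blue 1 [0.648  0.1911 1.5803] 21.9 330.0
top yellow -1 [ 0.4639 -0.2472  1.4297] 10.3 233.0
top yellow 1 [0.4482 0.2088 1.6964] 16.4 243.0
side blue -1 [ 0.6384 -0.2908  1.2371] 56.7 552.0
side blue 1 [0.6444 0.1924 1.5955] 13.0 327.0
side yellow -1 [ 0.459  -0.2466  1.4229] 34.5 431.0
side yellow 1 [0.4283 0.2149 2.7496] 73.2 122.0
```

View pics/crop0.png

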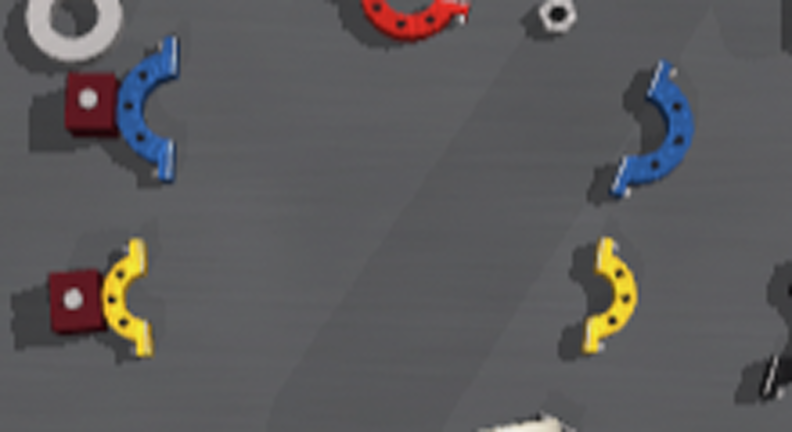

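```bash
cat >> h.py <<'E'
from scipy.spatial.transform import Rotation as Ro
def go(target,yaw):
    s=r.sense();R=Ro.from_quat(s["ee_rot"]).as_matrix();p=np.array(s["tcp_pos"])
    y=R[:,1];cur=np.arctan2(y[1],y[0]);d=(yaw-cur+np.pi/2)%np.pi-np.pi/2
    R2=R@Ro.from_rotvec([-d,0,0]).as_matrix()
    sh=100*(np.array(target)-p)
    print("tcp",np.round(p,4),"xaxis",np.round(R[:,0],3),"yaw",round(cur,4),"j",np.round(s["joint_pos"],2),"F",np.round(s["contact_force"],1),"w",round(float(s["gripper_width"]),4),"t",round(float(s["time"]),2))
    print("rot about x",round(-d,4),"y after",np.round(R2[:,1],3)," shift cm (after rot)",np.round(R2.T@sh,2)," (before)",np.round(R.T@sh,2),"z axis after",np.round(R2[:,2],3))
E
python3 - <<'E'
from h import *
go((.625,-.337,.12),1.22)
E
```

```text
tcp [ 0.2216 -0.5034  0.2313] xaxis [ 0. -0. -1.] yaw -1.156 j [-1.31  0.26  0.02  1.33  0.    1.42] F [-0.7  0.1 -0. ] w 0.0855 t 0.55
rot about x 0.7656 y after [-0.344 -0.939  0.   ]  shift cm (after rot) [ 11.13 -29.48 -32.16]  (before) [ 11.13   1.03 -43.62] z axis after [-0.939  0.344 -0.   ]
```

{"method": "send_rows", "body": {
  "increments": [
    [-0.18, 0, 0, 0, 0, 0, 8.5],
    [-0.18, 0, 0, 0, 0, 0, 8.5],
    [-0.18, 0, 0, 0, 0, 0, 8.5],
    [-0.18, 0, 0, 0, 0, 0, 8.5],
    [-0.18, 0, 0, 0, 0, 0, 8.5],
    [-0.18, 0, 0, 0, 0, 0, 8.5],
    [-0.18, 0, 0, 0, 0, 0, 8.5],
    [-0.18, 0, 0, 0, 0, 0, 8.5]
  ]
}}

```text
time: 1.55
tcp_pos: [0.2216, -0.5033, 0.2313]
ee_rot: [0.423, 0.567, -0.423, 0.567]
contact_force: [0.0, -0.3, 0.2]
gripper_width: 0.085
```

{"method": "send_rows", "body": {
  "increments": [
    [-0.18, 0, 0, 0, 0, 0, 8.5],
    [-0.18, 0, 0, 0, 0, 0, 8.5],
    [-0.18, 0, 0, 0, 0, 0, 8.5],
    [-0.18, 0, 0, 0, 0, 0, 8.5],
    [-0.18, 0, 0, 0, 0, 0, 8.5],
    [-0.036, 0, 0, 0, 0, 0, 8.5],
    [0, 0, 0, 0, 0, 0, 8.5]
  ]
}}

```text
time: 2.42
tcp_pos: [0.2217, -0.5034, 0.2313]
ee_rot: [0.124, 0.696, -0.124, 0.696]
contact_force: [0.5, 0.4, 0.6]
gripper_width: 0.085
```

Run:
```python
from h import *
go((.625,-.337,.12),1.22)
```

```text
tcp [ 0.2217 -0.5034  0.2313] xaxis [ 0. -0. -1.] yaw 1.2171 j [-1.31  0.26  0.02  1.33  0.   -0.95] F [0.5 0.4 0.6] w 0.085 t 2.42
rot about x -0.0029 y after [ 0.344  0.939 -0.   ]  shift cm (after rot) [11.13 29.48 32.16]  (before) [11.13 29.58 32.07] z axis after [ 0.939 -0.344  0.   ]
```

{"method": "send_rows", "body": {
  "increments": [
    [0, 0, 0, 1.4, 3.7, 4.0, 8.5],
    [0, 0, 0, 1.4, 3.7, 4.0, 8.5],
    [0, 0, 0, 1.4, 3.7, 4.0, 8.5],
    [0, 0, 0, 1.4, 3.7, 4.0, 8.5],
    [0, 0, 0, 1.4, 3.7, 4.0, 8.5],
    [0, 0, 0, 1.4, 3.7, 4.0, 8.5],
    [0, 0, 0, 1.4, 3.7, 4.0, 8.5],
    [0, 0, 0, 1.3, 3.6, 4.0, 8.5]
  ]
}}

```text
time: 3.42
tcp_pos: [0.6252, -0.3354, 0.1197]
ee_rot: [0.124, 0.696, -0.125, 0.696]
contact_force: [0.4, -0.9, 0.5]
gripper_width: 0.0847
```

Run:
```python
from h import *
go((.625,-.337,.06),1.22)
im=r.snapshot("side");c=im[180:290,220:370];cv2.imwrite("pics/s1.png",cv2.resize(c[:,:,::-1],(750,550),interpolation=cv2.INTER_CUBIC))
print(r.sense()["time"])
```

```text
tcp [ 0.6252 -0.3354  0.1197] xaxis [ 0. -0. -1.] yaw 1.2169 j [-0.61  0.58  0.24  1.24 -0.   -0.26] F [ 0.4 -0.9  0.5] w 0.0847 t 3.42
rot about x -0.0031 y after [ 0.344  0.939 -0.   ]  shift cm (after rot) [ 5.97 -0.16  0.04]  (before) [ 5.97 -0.16  0.04] z axis after [ 0.939 -0.344  0.   ]
3.475
```

View pics/s1.png

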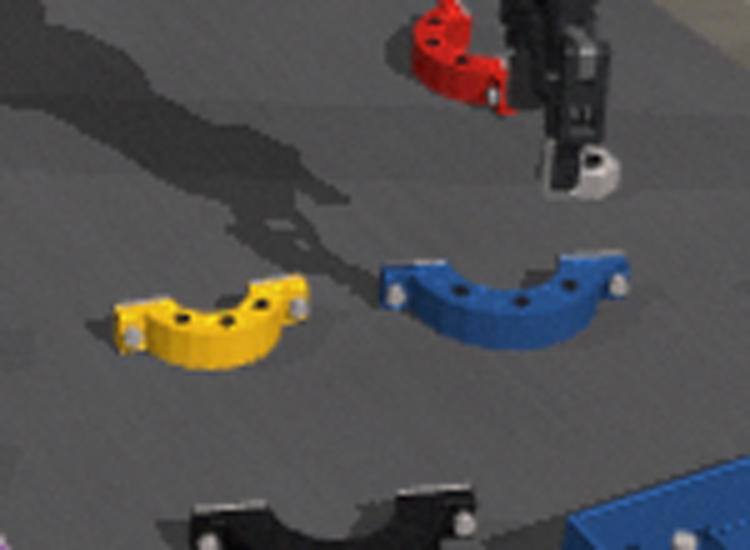

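Close view: the blue half at (505,300) and the yellow half at (212,320) are the right ones, with clear space around them, and the gripper is above the blue. Descending.

{"method": "send_rows", "body": {
  "increments": [
    [0, 0, 0, 4, -0.1, 0, 8.5],
    [0, 0, 0, 3, -0.05, 0, 8.5],
    [0, 0, 0, 2, 0, 0, 8.5],
    [0, 0, 0, 1, 0, 0, 8.5],
    [0, 0, 0, 0.8, 0, 0, 8.5],
    [0, 0, 0, 0.7, 0, 0, 8.5],
    [0, 0, 0, 0, 0, 0, 8.5]
  ]
}}

```text
time: 4.35
tcp_pos: [0.6229, -0.3377, 0.0052]
ee_rot: [0.124, 0.696, -0.123, 0.696]
contact_force: [0.4, -0.6, 0.8]
gripper_width: 0.0851
```

{"method": "send_rows", "body": {
  "increments": [
    [0, 0, 0, 0, 0, 0, 5],
    [0, 0, 0, 0, 0, 0, 4],
    [0, 0, 0, 0, 0, 0, 3],
    [0, 0, 0, 0, 0, 0, 2],
    [0, 0, 0, 0, 0, 0, 1.5],
    [0, 0, 0, 0, 0, 0, 1.5],
    [0, 0, 0, 0, 0, 0, 1.5]
  ]
}}

```text
time: 5.22
tcp_pos: [0.6233, -0.3377, 0.0059]
ee_rot: [0.123, 0.696, -0.123, 0.697]
contact_force: [-0.5, 2.1, 6.0]
gripper_width: 0.025
```

```bash
cat > look.py <<'E'
from h import *
import sys
col,sgn,name=sys.argv[1],-1,sys.argv[2];p0=[float(v) for v in sys.argv[3:6]]
go((.62,-.2,.004),1.588)
for cam in("top","side"):
    im=r.snapshot(cam);np.save(f"{name}_{cam}.npy",im)
    q,c,n=fit(im,cam,col,-1,p0);print(cam,np.round(q,4),round(c,1),n)
E
python3 look.py blue g1 .641 -.292 1.22
```

```text
tcp [ 0.6233 -0.3377  0.0059] xaxis [ 0.001 -0.    -1.   ] yaw 1.2201 j [-0.61  0.65  0.07  1.    0.   -0.26] F [-0.5  2.1  6. ] w 0.025 t 5.22
rot about x -0.3679 y after [-0.017  1.    -0.   ]  shift cm (after rot) [ 0.18 13.77 -0.09]  (before) [ 0.18 12.82 -5.04] z axis after [1.    0.017 0.001]
top [ 0.6435 -0.134  -0.6528] 0.0 0.0
side [ 0.6388 -0.2936  1.1867] 180.1 428.0
```

{"method": "send_rows", "body": {
  "increments": [
    [-0.06, 0, 0, -0.05, 0, 0, 1.5],
    [-0.1, 0, 0, 0, 0, 0, 1.5],
    [-0.1, 0, 0, 0, 0, 0, 1.5],
    [-0.1, 0, 0, 0, 0, 0, 1.5],
    [0, 0, 0, 0, 1, 0, 1.5],
    [0, 0, 0, 0, 2, 0, 1.5],
    [0, 0, 0, 0, 3, 0, 1.5],
    [0, 0, 0, 0, 3, 0, 1.5]
  ]
}}

```text
time: 6.32
tcp_pos: [0.622, -0.2467, 0.0059]
ee_rot: [-0.003, 0.707, 0.002, 0.707]
contact_force: [0.7, -2.7, 1.0]
gripper_width: 0.0249
```

{"method": "send_rows", "body": {
  "increments": [
    [0, 0, 0, 0, 3, 0, 1.5],
    [0, 0, 0, 0, 3, 0, 1.5],
    [0, 0, 0, 0, 3, 0, 1.5],
    [0, 0, 0, 0, 3, 0, 1.5],
    [0, 0, 0, 0, 3, 0, 1.5],
    [0, 0, 0, 0, 2, 0, 1.5],
    [0, 0, 0, 0, 1, 0, 1.5],
    [0, 0, 0, 0, 0, 0, 1.5]
  ]
}}

```text
time: 7.32
tcp_pos: [0.6204, -0.0662, 0.0059]
ee_rot: [-0.003, 0.707, 0.004, 0.707]
contact_force: [-0.6, 6.5, 4.8]
gripper_width: 0.0249
```

Run:
```python
from h import *
go((.646,.108,.0055),1.588)
for cam in("top","side"):
    im=r.snapshot(cam);np.save(f"g2_{cam}.npy",im)
a=np.load("g2_top.npy")[110:250,140:340];cv2.imwrite("pics/g2.png",cv2.resize(a[:,:,::-1],(800,560),interpolation=cv2.INTER_CUBIC))
```

```text
tcp [ 0.6204 -0.0662  0.0059] xaxis [-0.     0.002 -1.   ] yaw 1.581 j [-0.24  0.52 -0.17  0.88  0.   -0.25] F [-0.6  6.5  4.8] w 0.0249 t 7.33
rot about x -0.007 y after [-0.017  1.     0.002]  shift cm (after rot) [ 0.08 17.37  2.86]  (before) [ 0.08 17.39  2.74] z axis after [ 1.     0.017 -0.   ]
```

View pics/g2.png

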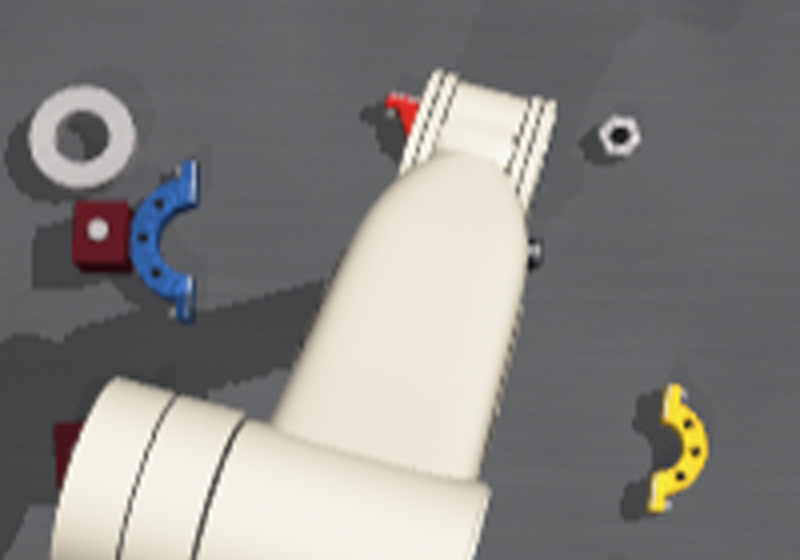

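{"method": "send_rows", "body": {
  "increments": [
    [0, 0, 0, 0, 1, 0, 1.5],
    [0, 0, 0, 0, 2, 0.3, 1.5],
    [0, 0, 0, 0, 3, 0.4, 1.5],
    [0, 0, 0, 0, 3, 0.5, 1.5],
    [0, 0, 0, 0, 3, 0.5, 1.5],
    [0, 0, 0, 0, 3, 0.5, 1.5],
    [-0.007, 0, 0, 0, 2, 0.3, 1.5],
    [0, 0, 0, 0, 1, 0.2, 1.5]
  ]
}}

```text
time: 8.43
tcp_pos: [0.6458, 0.1128, 0.0059]
ee_rot: [-0.006, 0.707, 0.005, 0.707]
contact_force: [-1.2, -6.2, 5.3]
gripper_width: 0.0244
```

Run:
```python
from h import *
go((.646,.1428,.0055),1.588)
im=r.snapshot("side");np.save("g3_side.npy",im)
u=proj([[.64,.15,0]],"side")[0].astype(int);print(u)
x,y=u;c=im[y-50:y+55,x-70:x+70];print(x-70,y-50)
cv2.imwrite("pics/g3.png",cv2.resize(c[:,:,::-1],(798,599),interpolation=cv2.INTER_CUBIC))
```

```text
tcp [0.6458 0.1128 0.0059] xaxis [-0.    -0.001 -1.   ] yaw 1.5873 j [ 0.05  0.57 -0.08  0.92 -0.    0.03] F [-1.2 -6.2  5.3] w 0.0244 t 8.43
rot about x -0.0007 y after [-0.017  1.    -0.001]  shift cm (after rot) [0.04 3.   0.07]  (before) [0.04 3.   0.07] z axis after [ 1.     0.017 -0.   ]
[256 176]
186 126
```

View pics/g3.png

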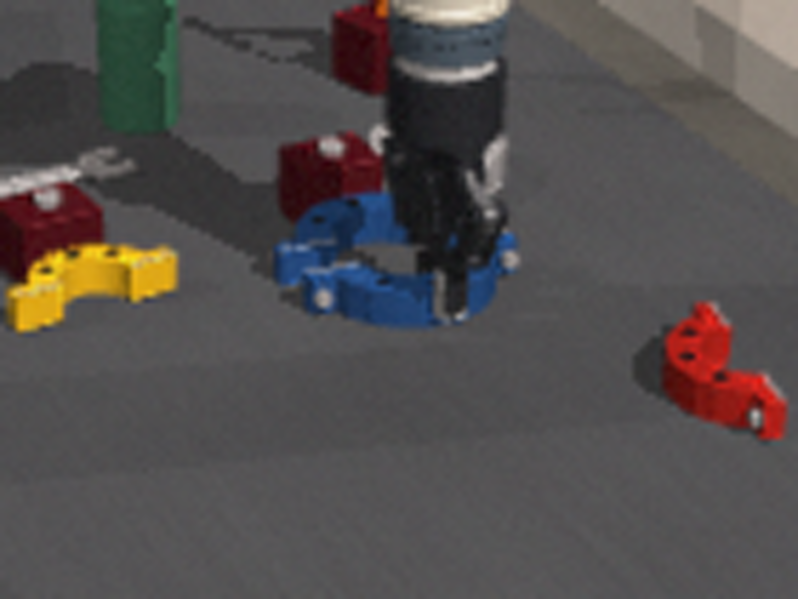

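```bash
cat >> h.py <<'E'
def fit2(im,cam,col,pl,ph,pad=8):
    Ps=[poly(col,-1),poly(col,1)]
    u=np.vstack([proj(world(p,P,z),cam) for p,P in zip((pl,ph),Ps) for z in(0,.026)]);a=np.floor(u.min(0)-pad).astype(int);b=np.ceil(u.max(0)+pad).astype(int)
    sl=np.s_[a[1]:b[1],a[0]:b[0]];M=cmask(im,col)[sl].astype(np.float32)
    C=im[sl];W=1-cv2.dilate(((C.max(2)<48)|((C.min(2)>140))).astype(np.uint8),np.ones((3,3)));k=6;W=np.where(M>0,1,W)
    x0=np.r_[pl,ph];sc=np.tile([.005,.005,.05],2)
    def f(d):
        A=np.zeros(((b-a)[::-1]*k),np.uint8);x=x0+d*sc
        for p,P in zip((x[:3],x[3:]),Ps):
            for z in np.linspace(0,.026,7):
                cv2.fillPoly(A,[np.round(((proj(world(p,P,z),cam)-a+.5)*k-.5)*16).astype(np.int32)],255,shift=4)
        return (W*(cv2.resize(A,None,fx=1/k,fy=1/k,interpolation=cv2.INTER_AREA)/255.-M)**2).sum()
    o=minimize(f,np.zeros(6),method="Nelder-Mead",options=dict(initial_simplex=np.vstack([np.zeros(6),np.eye(6)]),xatol=.01,fatol=.05,maxiter=1500))
    x=x0+o.x*sc;l,h=x[:3],x[3:];c,s=np.cos(h[2]),np.sin(h[2]);d=l[:2]-h[:2]
    print(cam,"loose",np.round(l,4),"held",np.round(h,4),"res",round(o.fun,1),M.sum(),"| in held frame mm: x %.1f y %.1f dth %.3f"%(1e3*(c*d[0]+s*d[1]),1e3*(-s*d[0]+c*d[1]),l[2]-h[2]))
E
python3 - <<'E'
from h import *
fit2(np.load("g3_side.npy"),"side","blue",(.6445,.162,1.588),(.6444,.1924,1.5955))
E
```

```text
side loose [0.6449 0.1617 1.5859] held [0.6432 0.1928 1.5958] res 22.1 452.0 | in held frame mm: x -31.2 y -0.9 dth -0.010
```

{"method": "send_rows", "body": {
  "increments": [
    [0, 0, 0, 0, 0.6, 0, 1.5],
    [0, 0, 0, 0, 1.0, 0, 1.5],
    [0, 0, 0, 0, 0.6, 0, 1.5],
    [0, 0, 0, 0, 0.3, 0, 1.5],
    [0, 0, 0, 0, 0.2, 0, 1.5],
    [0, 0, 0, 0, 0, 0, 1.5]
  ]
}}

```text
time: 9.22
tcp_pos: [0.6456, 0.1389, 0.0059]
ee_rot: [-0.006, 0.707, 0.005, 0.707]
contact_force: [0.6, -4.5, 4.3]
gripper_width: 0.0247
```

{"method": "send_rows", "body": {
  "increments": [
    [0, 0, 0, 0, 0.1, 0, 1.5],
    [0, 0, 0, 0, 0, 0, 1.5]
  ]
}}

```text
time: 9.48
tcp_pos: [0.6455, 0.1399, 0.0059]
ee_rot: [-0.006, 0.707, 0.005, 0.707]
contact_force: [0.3, -5.2, 4.6]
gripper_width: 0.0248
```

{"method": "send_rows", "body": {
  "increments": [
    [0, 0, 0, 0, 0.1, 0, 1.5],
    [0, 0, 0, 0, 0, 0, 1.5]
  ]
}}

```text
time: 9.72
tcp_pos: [0.6455, 0.1409, 0.0059]
ee_rot: [-0.006, 0.707, 0.005, 0.707]
contact_force: [0.3, -5.0, 4.8]
gripper_width: 0.0244
```

{"method": "send_rows", "body": {
  "increments": [
    [0, 0, 0, 0, 0.1, 0, 1.5],
    [0, 0, 0, 0, 0, 0, 1.5]
  ]
}}

```text
time: 9.98
tcp_pos: [0.6455, 0.1419, 0.0059]
ee_rot: [-0.006, 0.707, 0.005, 0.707]
contact_force: [0.1, -5.2, 4.9]
gripper_width: 0.0251
```

{"method": "send_rows", "body": {
  "increments": [
    [0, 0, 0, 0, 0.1, 0, 1.5],
    [0, 0, 0, 0, 0, 0, 1.5]
  ]
}}

```text
time: 10.22
tcp_pos: [0.6454, 0.1429, 0.0059]
ee_rot: [-0.006, 0.707, 0.005, 0.707]
contact_force: [-0.2, -5.8, 4.4]
gripper_width: 0.0248
```

```bash
cat > chk.py <<'E'
from h import *
import sys
col=sys.argv[1];h=dict(blue=(.6440,.1926,1.5955),yellow=(.4448,.21,1.69))[col]
go((0,0,0),1.588)
for cam in sys.argv[2:]:
    im=r.snapshot(cam);np.save("last_"+cam,im)
    fit2(im,cam,col,(h[0],h[1]-.002,h[2]),h)
E
python3 chk.py blue side
```

```text
tcp [0.6454 0.1429 0.0059] xaxis [ 0.    -0.001 -1.   ] yaw 1.5864 j [ 0.09  0.58 -0.06  0.93 -0.    0.08] F [-0.2 -5.8  4.4] w 0.0248 t 10.22
rot about x -0.0016 y after [-0.017  1.    -0.001]  shift cm (after rot) [  0.58 -13.17 -64.78]  (before) [  0.58 -13.28 -64.76] z axis after [1.    0.017 0.   ]
side loose [0.6447 0.1916 1.5562] held [0.6452 0.1946 1.5932] res 18.3 398.0 | in held frame mm: x -3.0 y 0.6 dth -0.037
```

Nearly there; creep on until the force rises.

{"method": "send_rows", "body": {
  "increments": [
    [0, 0, 0, 0, 0.1, 0, 1.5],
    [0, 0, 0, 0, 0, 0, 1.5]
  ]
}}

```text
time: 10.52
tcp_pos: [0.6455, 0.1438, 0.0059]
ee_rot: [-0.006, 0.707, 0.005, 0.707]
contact_force: [0.2, -5.7, 4.8]
gripper_width: 0.0249
```

{"method": "send_rows", "body": {
  "increments": [
    [0, 0, 0, 0, 0.05, 0, 1.5],
    [0, 0, 0, 0, 0, 0, 1.5]
  ]
}}

```text
time: 10.78
tcp_pos: [0.6455, 0.1438, 0.0059]
ee_rot: [-0.006, 0.707, 0.005, 0.707]
contact_force: [0.4, -8.5, 5.3]
gripper_width: 0.0248
```

{"method": "send_rows", "body": {
  "increments": [
    [0, 0, 0, 0, 0.05, 0, 1.5],
    [0, 0, 0, 0, 0, 0, 1.5]
  ]
}}

```text
time: 11.02
tcp_pos: [0.6456, 0.144, 0.0059]
ee_rot: [-0.006, 0.707, 0.005, 0.707]
contact_force: [0.2, -10.4, 4.9]
gripper_width: 0.0249
```

{"method": "send_rows", "body": {
  "increments": [
    [0, 0, 0, 0, 0.1, 0, 1.5],
    [0, 0, 0, 0, 0, 0, 1.5]
  ]
}}

```text
time: 11.28
tcp_pos: [0.6458, 0.1444, 0.0059]
ee_rot: [-0.006, 0.707, 0.004, 0.707]
contact_force: [1.8, -12.2, 5.4]
gripper_width: 0.025
```

{"method": "send_rows", "body": {
  "increments": [
    [0, 0, 0, 0, 0.05, 0, 1.5],
    [0, 0, 0, 0, 0, 0, 1.5],
    [0, 0, 0, 0, 0, 0, 1.5]
  ]
}}

```text
time: 11.65
tcp_pos: [0.6458, 0.1445, 0.0059]
ee_rot: [-0.007, 0.707, 0.004, 0.707]
contact_force: [1.6, -15.0, 4.5]
gripper_width: 0.025
```

```bash
python3 chk.py blue side
```

```text
tcp [0.6458 0.1445 0.0059] xaxis [ 0.001 -0.004 -1.   ] yaw 1.5857 j [ 0.1   0.58 -0.06  0.93 -0.    0.08] F [  1.6 -15.    4.5] w 0.025 t 11.65
rot about x -0.0023 y after [-0.017  1.    -0.004]  shift cm (after rot) [  0.59 -13.33 -64.82]  (before) [  0.59 -13.48 -64.79] z axis after [1.    0.017 0.001]
side loose [0.6453 0.1931 1.5753] held [0.6442 0.1936 1.5878] res 21.0 398.0 | in held frame mm: x -0.5 y -1.1 dth -0.012
```

{"method": "send_rows", "body": {
  "increments": [
    [0, 0, 0, 0, 0.05, 0, 1.5],
    [0, 0, 0, 0, 0, 0, 1.5],
    [0, 0, 0, 0, 0, 0, 1.5]
  ]
}}

```text
time: 12.08
tcp_pos: [0.6459, 0.1446, 0.0059]
ee_rot: [-0.007, 0.707, 0.004, 0.707]
contact_force: [1.2, -16.0, 4.2]
gripper_width: 0.0249
```

{"method": "send_rows", "body": {
  "increments": [
    [0, 0, 0, 0, 0, 0, 3.5],
    [0, 0, 0, 0, 0, 0, 4.2],
    [0, 0, 0, 0, 0, 0, 4.2],
    [0, 0, 0, 0, 0, 0, 4.2]
  ]
}}

```text
time: 12.58
tcp_pos: [0.6451, 0.1479, 0.0056]
ee_rot: [-0.006, 0.707, 0.006, 0.707]
contact_force: [0.1, -0.0, 0.1]
gripper_width: 0.0424
```

{"method": "send_rows", "body": {
  "increments": [
    [0, 0, 0, -1, 0, 0, 4.2],
    [0, 0, 0, -2, 0, 0, 4.2],
    [0, 0, 0, -4, 0, 0, 4.2],
    [0, 0, 0, -4, 0, 0, 6],
    [0, 0, 0, -2, -5, -1, 8.5],
    [0, 0, 0, 0, -6, -1, 8.5],
    [0, 0, 0, 0, -6, -1, 8.5],
    [0, 0, 0, 0, -6, -1, 8.5]
  ]
}}

```text
time: 13.58
tcp_pos: [0.6086, -0.0847, 0.1369]
ee_rot: [-0.006, 0.707, 0.006, 0.708]
contact_force: [0.8, 0.0, -0.6]
gripper_width: 0.0849
```

```bash
python3 chk.py blue side top
python3 - <<'E'
from h import *
for cam,p in(("side",(.459,-.2466,1.423)),("top",(.464,-.247,1.43))): print(fit(np.load("last_"+cam+".npy"),cam,"yellow",-1,p))
im=np.load("last_side.npy")
print(fit(im,"side","yellow",1,(.441,.211,1.69),pad=8))
q=np.array([.4615,-.247,1.426]);t=q[:2]-.035*np.array([np.cos(q[2]),np.sin(q[2])]);print(t);go((*t,.10),q[2])
E
```

```text
tcp [ 0.6086 -0.0847  0.1369] xaxis [ 0.001 -0.    -1.   ] yaw 1.5875 j [-0.27  0.41 -0.    1.16  0.   -0.29] F [ 0.8  0.  -0.6] w 0.0849 t 13.57
rot about x -0.0005 y after [-0.017  1.    -0.   ]  shift cm (after rot) [ 13.6    9.52 -60.73]  (before) [ 13.6    9.49 -60.73] z axis after [1.    0.017 0.001]
side loose [0.6459 0.1934 1.5953] held [0.6428 0.1917 1.5811] res 19.1 577.0 | in held frame mm: x 1.7 y -3.1 dth 0.014
top loose [0.6496 0.1911 1.5605] held [0.6481 0.1908 1.5898] res 19.2 656.0 | in held frame mm: x 0.3 y -1.6 dth -0.029
(array([ 0.45909563, -0.24670313,  1.42383789]), np.float64(34.86840445982315), np.float32(430.0))
(array([ 0.46390119, -0.24717029,  1.43023516]), np.float64(10.148973471741638), np.float32(232.0))
(array([0.44376286, 0.20914464, 1.67399863]), np.float64(7.386297577854672), np.float32(276.0))
[ 0.45644982 -0.28163374]
tcp [ 0.6083 -0.0884  0.1366] xaxis [ 0.001 -0.001 -1.   ] yaw 1.5814 j [-0.28  0.41 -0.    1.16 -0.   -0.29] F [-0.1 -0.1  0.3] w 0.0847 t 13.68
rot about x 0.1554 y after [ 0.144  0.99  -0.001]  shift cm (after rot) [  3.68 -21.3  -12.24]  (before) [  3.68 -19.15 -15.39] z axis after [ 0.99  -0.144  0.001]
```

Run:
```python
from h import *
o=[]
for cam in("top","side"):
    im=np.load("last_"+cam+".npy");x,y=proj([[.645,.193,.013]],cam)[0].astype(int)
    o.append(cv2.resize(im[y-35:y+35,x-38:x+38][:,:,::-1],(400,368),interpolation=cv2.INTER_CUBIC))
cv2.imwrite("pics/b_done.png",np.hstack(o))
```

```text
(no output)
```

View pics/b_done.png

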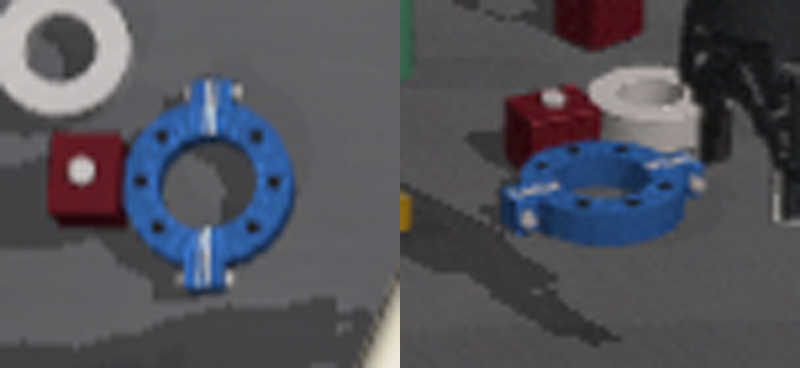

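Blue pair: the ears line up on both sides, and the faces close flush in both views (ears at (208,95) and (205,270) in the left crop). Now the yellow.

{"method": "send_rows", "body": {
  "increments": [
    [0.155, 0, 0, 0, 0, 0, 8.5],
    [0, 0, 0, 0, -3, -1.8, 8.5],
    [0, 0, 0, 0.6, -4, -2.2, 8.5],
    [0, 0, 0, 0.6, -4, -2.3, 8.5],
    [0, 0, 0, 0.6, -4, -2.3, 8.5],
    [0, 0, 0, 0.6, -4, -2.3, 8.5],
    [0, 0, 0, 0.6, -2.3, -1.3, 8.5],
    [0, 0, 0, 0.5, 0, 0, 8.5]
  ]
}}

```text
time: 14.68
tcp_pos: [0.4581, -0.2782, 0.1013]
ee_rot: [0.05, 0.705, -0.05, 0.706]
contact_force: [0.4, -0.1, 0.3]
gripper_width: 0.085
```

Run:
```python
from h import *
go((.4565,-.2816,.0065),1.426)
```

```text
tcp [ 0.4581 -0.2782  0.1013] xaxis [ 0.001 -0.001 -1.   ] yaw 1.4296 j [-0.7   0.31 -0.26  1.01  0.   -0.56] F [ 0.4 -0.1  0.3] w 0.085 t 14.68
rot about x 0.0036 y after [ 0.144  0.99  -0.   ]  shift cm (after rot) [ 9.48 -0.36 -0.12]  (before) [ 9.48 -0.36 -0.12] z axis after [ 0.99  -0.144  0.001]
```

{"method": "send_rows", "body": {
  "increments": [
    [0, 0, 0, 3, -0.1, 0, 8.5],
    [0, 0, 0, 3, 0, 0, 8.5],
    [0, 0, 0, 1.5, 0, 0, 8.5],
    [0, 0, 0, 1, 0, 0, 8.5],
    [0, 0, 0, 0.7, 0, 0, 8.5],
    [0, 0, 0, 0, 0, 0, 8.5]
  ]
}}

```text
time: 15.42
tcp_pos: [0.4587, -0.2781, 0.0089]
ee_rot: [0.049, 0.705, -0.049, 0.705]
contact_force: [0.1, 0.2, 0.2]
gripper_width: 0.085
```

Run:
```python
from h import *
go((.4565,-.2816,.0065),1.426)
```

```text
tcp [ 0.4587 -0.2781  0.0089] xaxis [ 0. -0. -1.] yaw 1.4321 j [-0.7   0.4  -0.39  0.79  0.   -0.56] F [0.1 0.2 0.2] w 0.085 t 15.43
rot about x 0.0061 y after [0.144 0.99  0.   ]  shift cm (after rot) [ 0.24 -0.38 -0.16]  (before) [ 0.24 -0.38 -0.17] z axis after [ 0.99  -0.144  0.   ]
```

{"method": "send_rows", "body": {
  "increments": [
    [0, 0, 0, 0.25, -0.35, -0.15, 8.5],
    [0, 0, 0, 0, 0, 0, 6],
    [0, 0, 0, 0, 0, 0, 4],
    [0, 0, 0, 0, 0, 0, 3],
    [0, 0, 0, 0, 0, 0, 2],
    [0, 0, 0, 0, 0, 0, 1],
    [0, 0, 0, 0, 0, 0, 1],
    [0, 0, 0, 0, 0, 0, 1]
  ]
}}

```text
time: 16.42
tcp_pos: [0.4566, -0.2813, 0.0066]
ee_rot: [0.049, 0.705, -0.049, 0.705]
contact_force: [-1.2, 1.1, 5.2]
gripper_width: 0.0205
```

Run:
```python
from h import *
go((.4458,.12,.006),1.685)
im=r.snapshot("side");np.save("y1_side.npy",im);print(fit(im,"side","yellow",-1,(.459,-.2467,1.424),pad=8))
```

```text
tcp [ 0.4566 -0.2813  0.0066] xaxis [ 0. -0. -1.] yaw 1.4322 j [-0.71  0.4  -0.39  0.78 -0.   -0.57] F [-1.2  1.1  5.2] w 0.0205 t 16.43
rot about x -0.2528 y after [-0.114  0.993 -0.   ]  shift cm (after rot) [ 0.06 39.99  3.5 ]  (before) [ 0.06 39.6  -6.61] z axis after [0.993 0.114 0.   ]
(array([ 0.46170383, -0.24846598,  1.36640496]), np.float64(151.1769627066513), np.float32(311.0))
```

{"method": "send_rows", "body": {
  "increments": [
    [-0.05, 0, 0, -0.05, 0, 0, 1],
    [-0.08, 0, 0, 0, 0, 0, 1],
    [-0.08, 0, 0, 0, 0, 0, 1],
    [-0.043, 0, 0, 0, 0, 0, 1],
    [0, 0, 0, 0, 1, 0.1, 1],
    [0, 0, 0, 0, 2, 0.2, 1],
    [0, 0, 0, 0, 3, 0.3, 1],
    [0, 0, 0, 0, 3, 0.3, 1]
  ]
}}

```text
time: 17.48
tcp_pos: [0.4548, -0.189, 0.0067]
ee_rot: [-0.04, 0.706, 0.04, 0.706]
contact_force: [0.1, -1.8, -2.0]
gripper_width: 0.0205
```

{"method": "send_rows", "body": {
  "increments": [
    [0, 0, 0, 0, 3, 0.3, 1],
    [0, 0, 0, 0, 3, 0.3, 1],
    [0, 0, 0, 0, 3, 0.3, 1],
    [0, 0, 0, 0, 3, 0.3, 1],
    [0, 0, 0, 0, 3, 0.3, 1],
    [0, 0, 0, 0, 3, 0.3, 1],
    [0, 0, 0, 0, 2, 0.2, 1],
    [0, 0, 0, 0, 1, 0.1, 1]
  ]
}}

```text
time: 18.48
tcp_pos: [0.4511, 0.0218, 0.0067]
ee_rot: [-0.041, 0.706, 0.041, 0.706]
contact_force: [0.0, -0.9, -3.9]
gripper_width: 0.0206
```

Run:
```python
from h import *
go((.4534,.145,.006),1.69)
```

```text
tcp [0.4511 0.0218 0.0067] xaxis [-0.001  0.    -1.   ] yaw 1.6863 j [-0.14  0.29 -0.58  0.7   0.   -0.25] F [ 0.  -0.9 -3.9] w 0.0206 t 18.48
rot about x -0.0037 y after [-0.119  0.993  0.   ]  shift cm (after rot) [ 0.07 12.21  1.69]  (before) [ 0.07 12.21  1.65] z axis after [ 0.993  0.119 -0.001]
```

{"method": "send_rows", "body": {
  "increments": [
    [0, 0, 0, 0.05, 1, 0.2, 1],
    [0, 0, 0, 0, 2, 0.3, 1],
    [0, 0, 0, 0, 3, 0.4, 1],
    [0, 0, 0, 0, 3, 0.4, 1],
    [0, 0, 0, 0, 2, 0.3, 1],
    [0, 0, 0, 0, 1, 0.1, 1],
    [0, 0, 0, 0, 0, 0, 1]
  ]
}}

```text
time: 19.35
tcp_pos: [0.4557, 0.1422, 0.0066]
ee_rot: [-0.04, 0.706, 0.041, 0.706]
contact_force: [-0.3, 5.2, 5.5]
gripper_width: 0.0202
```

Run:
```python
from h import *
go((.4499,.1746,.006),1.69)
im=r.snapshot("side");np.save("y2_side.npy",im)
fit2(im,"side","yellow",(.4472,.179,1.68),(.4438,.2091,1.674))
x,y=proj([[.445,.19,.01]],"side")[0].astype(int);c=im[y-40:y+35,x-50:x+50]
cv2.imwrite("pics/y2.png",cv2.resize(c[:,:,::-1],(800,600),interpolation=cv2.INTER_CUBIC))
```

```text
tcp [0.4557 0.1422 0.0066] xaxis [ 0.001  0.002 -1.   ] yaw 1.6859 j [ 0.13  0.32 -0.53  0.72  0.    0.01] F [-0.3  5.2  5.5] w 0.0202 t 19.35
rot about x -0.0041 y after [-0.119  0.993  0.002]  shift cm (after rot) [ 0.07  3.28 -0.19]  (before) [ 0.07  3.28 -0.21] z axis after [0.993 0.119 0.001]
side loose [0.4524 0.176  1.6041] held [0.4429 0.2089 1.6535] res 21.1 426.0 | in held frame mm: x -33.6 y -6.8 dth -0.049
```

View pics/y2.png

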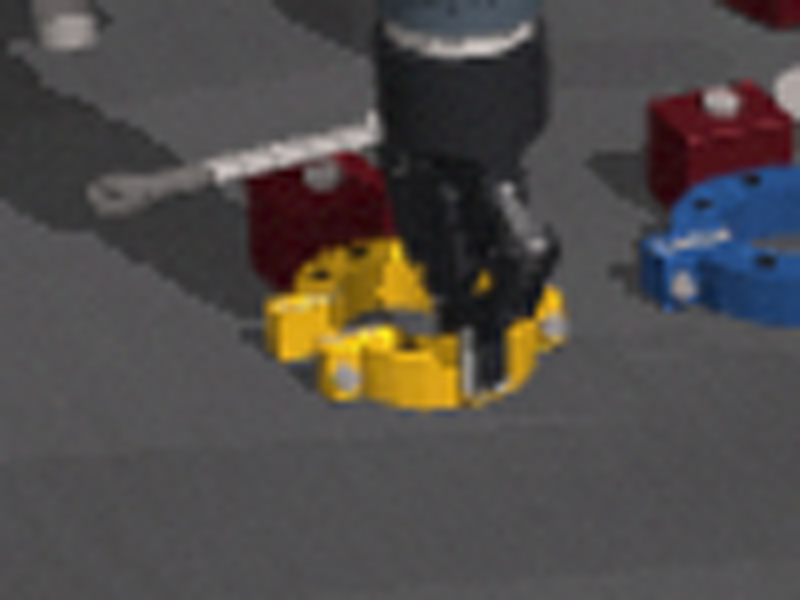

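Run:
```python
from h import *
im=np.load("y2_side.npy");cam="side";x,y=proj([[.445,.19,.01]],cam)[0].astype(int)
sl=np.s_[y-30:y+22,x-36:x+40];a=np.array([x-36,y-30]);C=im[sl]
h=cv2.cvtColor(C,cv2.COLOR_RGB2HSV);M=((h[...,0]>15)&(h[...,0]<38)&(h[...,1]>90)&(h[...,2]>50)).astype(np.uint8)
M=cv2.morphologyEx(M,cv2.MORPH_CLOSE,np.ones((3,3),np.uint8))
W=1-cv2.dilate((C.max(2)<48).astype(np.uint8),np.ones((3,3)));W=np.where(M>0,1,W);W[:20,30:]*=M[:20,30:]  # gripper region
hp=np.array([.4438,.2091,1.674]);k=6
def ren(ps):
    A=np.zeros((M.shape[0]*k,M.shape[1]*k),np.uint8)
    for p,s in ps:
        for z in np.linspace(0,.026,7): cv2.fillPoly(A,[np.round(((proj(world(p,poly("yellow",s),z),cam)-a+.5)*k-.5)*16).astype(np.int32)],255,shift=4)
    return cv2.resize(A,None,fx=1/k,fy=1/k,interpolation=cv2.INTER_AREA)/255.
for th in(1.60,1.64,1.68,1.72):
    f=lambda d:(W*(ren([((d[0]*.005+.45,d[1]*.005+.177,th),-1),(hp,1)])-M)**2).sum()
    o=minimize(f,[0,0],method="Nelder-Mead",options=dict(initial_simplex=[[0,0],[1,0],[0,1]],xatol=.01,fatol=.02))
    l=o.x*.005+[.45,.177];d=l-hp[:2];c,s=np.cos(hp[2]),np.sin(hp[2]);print(th,np.round(l,4),round(o.fun,1),"held frame x,y mm",np.round([1e3*(c*d[0]+s*d[1]),1e3*(-s*d[0]+c*d[1])],1))
p=(l[0],l[1],1.68)
big=cv2.resize(C[:,:,::-1],None,fx=10,fy=10,interpolation=cv2.INTER_CUBIC)
for p,s in((( .4493,.1763,1.67),-1),(hp,1)):
    for z,cl in((0,(0,255,0)),(.026,(255,0,255))): cv2.polylines(big,[np.round((proj(world(p,poly("yellow",s),z),cam)-a+.5)*10-.5).astype(int)],True,cl)
cv2.imwrite("pics/y2o.png",big)
```

```text
1.6 [0.4528 0.1756] 30.7 held frame x,y mm [-34.3  -5.5]
1.64 [0.4532 0.1763] 32.8 held frame x,y mm [-33.6  -5.9]
1.68 [0.4533 0.1758] 35.6 held frame x,y mm [-34.1  -6.1]
1.72 [0.4536 0.1762] 41.7 held frame x,y mm [-33.7  -6.4]
```

View pics/y2o.png

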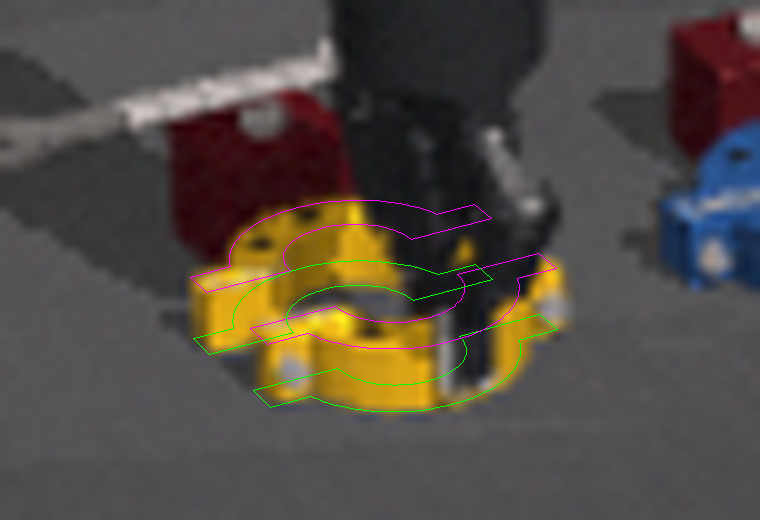

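The overlay shows the loose half about 1 px (3 mm or more) to the right of the prediction. I'll shift it sideways, close most of the gap and check again.

{"method": "send_rows", "body": {
  "increments": [
    [-0.01, 0, 0, 0, 0.3, -0.1, 1],
    [-0.01, 0, 0, 0, 0.6, -0.1, 1],
    [0, 0, 0, 0, 0.6, -0.1, 1],
    [0, 0, 0, 0, 0.4, -0.1, 1],
    [0, 0, 0, 0, 0.2, 0, 1],
    [0, 0, 0, 0, 0, 0, 1]
  ]
}}

```text
time: 20.15
tcp_pos: [0.4492, 0.1606, 0.0066]
ee_rot: [-0.048, 0.705, 0.047, 0.706]
contact_force: [0.9, -5.3, 6.7]
gripper_width: 0.0203
```

```bash
cat > fy.py <<'E'
from h import *
import sys
go((.4499,.1746,.006),1.69)
cam="side";im=r.snapshot(cam);np.save("y3_side.npy",im);x,y=proj([[.445,.19,.01]],cam)[0].astype(int)
hp=np.array([.4438,.2091,1.674]);k=6;a=np.array([x-36,y-30])
C=im[y-30:y+22,x-36:x+40];h=cv2.cvtColor(C,cv2.COLOR_RGB2HSV)
M=((h[...,0]>15)&(h[...,0]<38)&(h[...,1]>90)&(h[...,2]>50)).astype(np.uint8);M=cv2.morphologyEx(M,cv2.MORPH_CLOSE,np.ones((3,3),np.uint8))
W=1-cv2.dilate(((C.max(2)<48)|(C.min(2)>110)).astype(np.uint8),np.ones((3,3)));W=np.where(M>0,1,W);W[:20,30:]*=M[:20,30:]
def f(d,th):
    A=np.zeros((M.shape[0]*k,M.shape[1]*k),np.uint8)
    for p,s in(((d[0]*.005+.447,d[1]*.005+.2,th),-1),(hp,1)):
        for z in np.linspace(0,.026,7): cv2.fillPoly(A,[np.round(((proj(world(p,poly("yellow",s),z),cam)-a+.5)*k-.5)*16).astype(np.int32)],255,shift=4)
    return (W*(cv2.resize(A,None,fx=1/k,fy=1/k,interpolation=cv2.INTER_AREA)/255.-M)**2).sum()
for th in(1.60,1.64,1.68,1.72):
    o=minimize(f,[0,0],args=(th,),method="Nelder-Mead",options=dict(initial_simplex=[[0,0],[1,0],[0,1]],xatol=.01,fatol=.02))
    l=o.x*.005+[.447,.2];d=l-hp[:2];c,s=np.cos(hp[2]),np.sin(hp[2]);print(th,np.round(l,4),round(o.fun,1),"held frame x,y mm",np.round([1e3*(c*d[0]+s*d[1]),1e3*(-s*d[0]+c*d[1])],1))
E
python3 fy.py
python3 - <<'E'
import numpy as np,cv2
from h import proj
im=np.load("y3_side.npy");x,y=proj([[.445,.2,.01]],"side")[0].astype(int);c=im[y-30:y+30,x-40:x+40]
cv2.imwrite("pics/y3.png",cv2.resize(c[:,:,::-1],(800,600),interpolation=cv2.INTER_CUBIC))
E
```

```text
tcp [0.4492 0.1606 0.0066] xaxis [ 0.001 -0.001 -1.   ] yaw 1.7043 j [ 0.17  0.32 -0.53  0.72 -0.    0.03] F [ 0.9 -5.3  6.7] w 0.0203 t 20.15
rot about x 0.0143 y after [-0.119  0.993 -0.001]  shift cm (after rot) [0.06 1.38 0.23]  (before) [0.06 1.37 0.25] z axis after [0.993 0.119 0.001]
1.6 [0.4457 0.194 ] 16.4 held frame x,y mm [-15.2  -0.3]
1.64 [0.4449 0.1943] 16.3 held frame x,y mm [-14.8   0.5]
1.68 [0.4454 0.1942] 17.6 held frame x,y mm [-15.   -0.1]
1.72 [0.4458 0.1937] 20.6 held frame x,y mm [-15.6  -0.4]
```

View pics/y3.png

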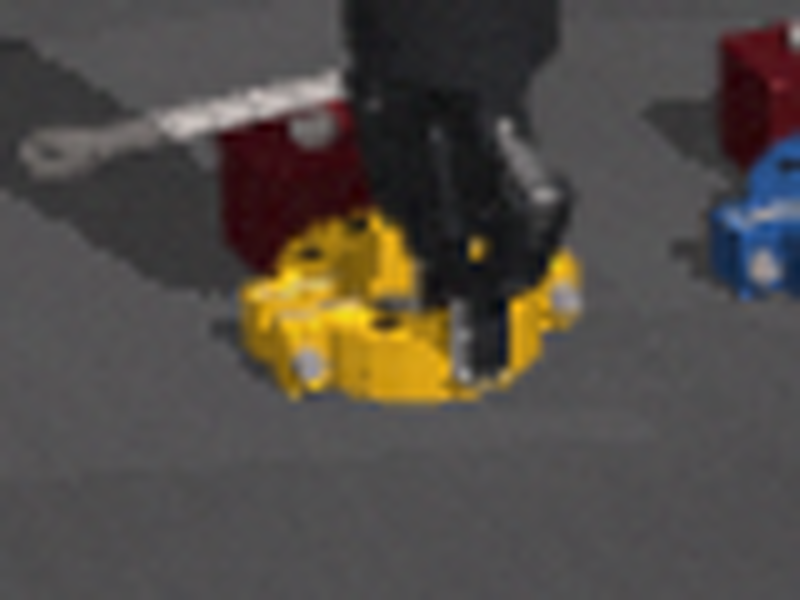

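{"method": "send_rows", "body": {
  "increments": [
    [0, 0, 0, 0, 0.4, 0.05, 1],
    [0, 0, 0, 0, 0.4, 0.05, 1],
    [0, 0, 0, 0, 0.2, 0, 1],
    [0, 0, 0, 0, 0.1, 0, 1],
    [0, 0, 0, 0, 0.1, 0, 1],
    [0, 0, 0, 0, 0, 0, 1]
  ]
}}

```text
time: 20.95
tcp_pos: [0.4485, 0.1724, 0.0066]
ee_rot: [-0.048, 0.705, 0.046, 0.706]
contact_force: [0.0, -6.0, 7.4]
gripper_width: 0.0203
```

{"method": "send_rows", "body": {
  "increments": [
    [0, 0, 0, 0, 0.1, 0, 1],
    [0, 0, 0, 0, 0, 0, 1]
  ]
}}

```text
time: 21.2
tcp_pos: [0.4484, 0.1733, 0.0066]
ee_rot: [-0.048, 0.705, 0.046, 0.706]
contact_force: [1.0, -6.3, 7.0]
gripper_width: 0.0202
```

{"method": "send_rows", "body": {
  "increments": [
    [0, 0, 0, 0, 0.1, 0, 1],
    [0, 0, 0, 0, 0, 0, 1]
  ]
}}

```text
time: 21.45
tcp_pos: [0.4484, 0.1739, 0.0066]
ee_rot: [-0.048, 0.705, 0.046, 0.706]
contact_force: [1.1, -9.5, 7.7]
gripper_width: 0.0204
```

```bash
python3 fy.py
```

```text
tcp [0.4484 0.1739 0.0066] xaxis [ 0.001 -0.003 -1.   ] yaw 1.7038 j [ 0.2   0.33 -0.52  0.73 -0.    0.06] F [ 1.1 -9.5  7.7] w 0.0204 t 21.45
rot about x 0.0138 y after [-0.119  0.993 -0.003]  shift cm (after rot) [0.06 0.05 0.16]  (before) [0.06 0.05 0.16] z axis after [0.993 0.119 0.001]
1.6 [0.4435 0.2065] 11.3 held frame x,y mm [-2.5  0.6]
1.64 [0.4436 0.2058] 9.5 held frame x,y mm [-3.2  0.5]
1.68 [0.4441 0.2064] 9.3 held frame x,y mm [-2.8 -0. ]
1.72 [0.4442 0.2063] 9.8 held frame x,y mm [-2.8 -0.1]
```

{"method": "send_rows", "body": {
  "increments": [
    [0, 0, 0, 0, 0.1, 0, 1],
    [0, 0, 0, 0, 0, 0, 1]
  ]
}}

```text
time: 21.75
tcp_pos: [0.4486, 0.1743, 0.0066]
ee_rot: [-0.048, 0.705, 0.045, 0.706]
contact_force: [2.4, -12.7, 7.0]
gripper_width: 0.0202
```

{"method": "send_rows", "body": {
  "increments": [
    [0, 0, 0, 0, 0.1, 0, 1],
    [0, 0, 0, 0, 0, 0, 1]
  ]
}}

```text
time: 22.0
tcp_pos: [0.4487, 0.1747, 0.0067]
ee_rot: [-0.049, 0.705, 0.045, 0.706]
contact_force: [3.7, -16.9, 5.4]
gripper_width: 0.0202
```

```bash
python3 fy.py
```

```text
tcp [0.4487 0.1747 0.0067] xaxis [ 0.002 -0.006 -1.   ] yaw 1.7035 j [ 0.2   0.33 -0.52  0.73 -0.01  0.07] F [  3.7 -16.9   5.4] w 0.0202 t 22.0
rot about x 0.0135 y after [-0.119  0.993 -0.006]  shift cm (after rot) [ 0.07 -0.03  0.11]  (before) [ 0.07 -0.03  0.11] z axis after [0.993 0.119 0.002]
1.6 [0.444  0.2068] 14.0 held frame x,y mm [-2.3  0. ]
1.64 [0.4442 0.2069] 11.8 held frame x,y mm [-2.3 -0.2]
1.68 [0.4441 0.207 ] 10.9 held frame x,y mm [-2.1 -0.1]
1.72 [0.4446 0.2061] 10.9 held frame x,y mm [-3.1 -0.4]
```

{"method": "send_rows", "body": {
  "increments": [
    [0, 0, 0, 0, 0.05, 0, 1],
    [0, 0, 0, 0, 0, 0, 1],
    [0, 0, 0, 0, 0, 0, 1]
  ]
}}

```text
time: 22.42
tcp_pos: [0.4488, 0.1749, 0.0066]
ee_rot: [-0.049, 0.705, 0.045, 0.706]
contact_force: [4.4, -18.4, 4.4]
gripper_width: 0.0203
```

{"method": "send_rows", "body": {
  "increments": [
    [0, 0, 0, 0, 0, 0, 3],
    [0, 0, 0, 0, -0.1, 0, 3.8],
    [0, 0, 0, 0, 0, 0, 3.8],
    [0, 0, 0, 0, 0, 0, 3.8]
  ]
}}

```text
time: 22.92
tcp_pos: [0.4475, 0.1771, 0.0062]
ee_rot: [-0.047, 0.706, 0.048, 0.705]
contact_force: [0.3, -0.6, -0.1]
gripper_width: 0.0378
```

{"method": "send_rows", "body": {
  "increments": [
    [0, 0, 0, -1, 0, 0, 3.8],
    [0, 0, 0, -2, 0, 0, 3.8],
    [0, 0, 0, -4, 0, 0, 3.8],
    [0, 0, 0, -4, 0, 0, 3.8],
    [0, 0, 0, -2, -5, 0, 8],
    [0, 0, 0, -2, -5, 0, 8],
    [0, 0, 0, 0, -6, 0, 8],
    [0, 0, 0, 0, -6, 0, 8]
  ]
}}

```text
time: 23.92
tcp_pos: [0.4772, -0.0426, 0.1575]
ee_rot: [-0.048, 0.705, 0.048, 0.706]
contact_force: [0.3, 0.6, -0.2]
gripper_width: 0.0798
```

{"method": "send_rows", "body": {
  "increments": [
    [0, 0, 0, 0, -6, 0, 8],
    [0, 0, 0, 0, -6, 0, 8],
    [0, 0, 0, 0, -6, 0, 8],
    [0, 0, 0, 0, -6, 0, 8],
    [0, 0, 0, 0, -3, 0, 8],
    [0, 0, 0, 0, 0, 0, 8]
  ]
}}

```text
time: 24.68
tcp_pos: [0.513, -0.3106, 0.1562]
ee_rot: [-0.046, 0.706, 0.046, 0.706]
contact_force: [-0.6, 0.2, -0.7]
gripper_width: 0.0805
```

```bash
python3 chk.py yellow side top
python3 - <<'E'
from h import *
o=[]
for cam in("top","side"):
    im=np.load("last_"+cam+".npy")
    for pt in((.445,.205,.013),(.645,.193,.013)):
        x,y=proj([pt],cam)[0].astype(int)
        o.append(cv2.resize(im[y-28:y+28,x-38:x+38][:,:,::-1],(400,295),interpolation=cv2.INTER_CUBIC))
cv2.imwrite("pics/y_done.png",np.vstack([np.hstack(o[:2]),np.hstack(o[2:])]))
fit2(np.load("last_top.npy"),"top","blue",(.648,.189,1.58),(.648,.191,1.58))
E
```

```text
tcp [ 0.513  -0.3106  0.1562] xaxis [-0.  0. -1.] yaw 1.7024 j [-0.68  0.37 -0.    1.19 -0.   -0.82] F [-0.6  0.2 -0.7] w 0.0805 t 24.68
rot about x 0.1144 y after [-0.017  1.     0.   ]  shift cm (after rot) [ 15.63  31.94 -50.76]  (before) [ 15.63  37.52 -46.78] z axis after [ 1.     0.017 -0.   ]
side loose [0.4436 0.2075 1.7023] held [0.4434 0.2096 1.6888] res 8.4 448.0 | in held frame mm: x -2.1 y 0.1 dth 0.013
top loose [0.448  0.2081 1.6489] held [0.4481 0.2089 1.6826] res 19.2 465.0 | in held frame mm: x -0.8 y 0.3 dth -0.034
top loose [0.6496 0.191  1.5756] held [0.648  0.1908 1.5822] res 19.5 656.0 | in held frame mm: x 0.3 y -1.6 dth -0.007
```

View pics/y_done.png

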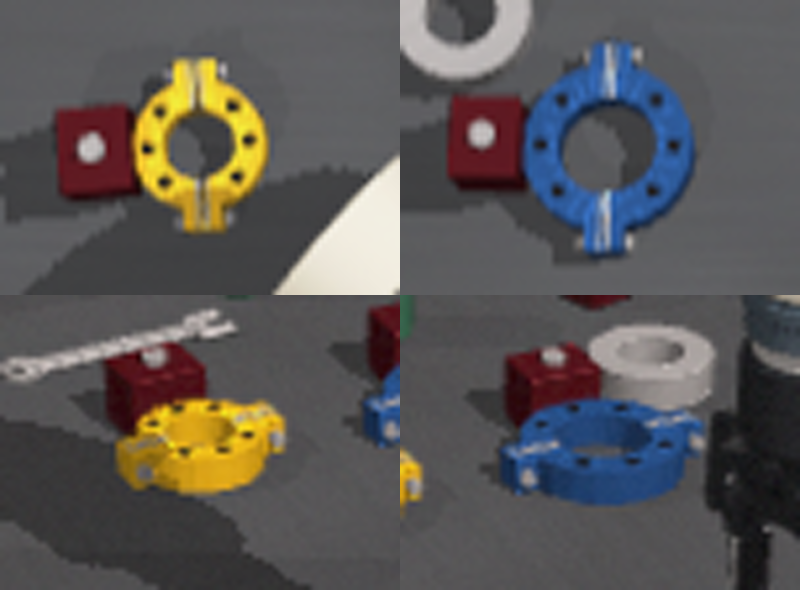

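Both rings look closed and in line. The yellow ears are at (200,80) and (205,215), the blue at (612,65) and (605,235). The gripper is clear of everything, so I'm handing in.

```bash
python3 -c "
from plant import r
print(r.job_done(), r.sense()['time'])"
```

```text
the job is handed in; nothing more can be done
the job is handed in; nothing more can be done
```

I closed the blue pair first, then the yellow. I gripped each loose half across its ring, slid it along the bench, pressed it home and let go. I handed the job in after about 25 s of robot time; it gave no verdict.

- **Pressing force:** the wrist read about 16 N on blue and 18 N on yellow. About 5–6 N of each was sliding drag, so the joints took roughly 10–12 N, above the 5 N needed and below the 22 N slip limit.
- **Blue fit:** the last top view puts the centres about 1.6 mm apart and the faces 0.01 rad out of parallel. An earlier side fit right after release put the centres about 3.5 mm apart, close to the 4 mm limit. The close-up showed the ears in line, so I trusted the top view.
- **Yellow fit:** the centres are about 1 mm apart in the top view and 2 mm in the side view. The face angle is less certain: −0.03 rad from the top, +0.01 rad from the side. Both are within the 0.06 rad limit.
- **Sideways correction on yellow:** partway through, the camera and the planned position disagreed by 2–3 mm sideways. I split the difference before pressing.
- **Held halves and other objects:** the held halves' fitted positions stayed within about 2 mm of their starting ones, which is the camera accuracy. I planned the paths clear of the red half and the other objects, and the gripper was clear of everything at the end. I did not measure their positions again.

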